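Lift the split ring out of a sieve cup with a hooked pick

TASK

Open the sieve cup that has the split ring: take the hooked pick from its stand, put its toe under the ring's broad end at the cup's notch, lift that end out of the groove and push the ring over towards the notch, so that it is left lying loose across the rim. Keep the fingers off the ring, and put the pick back upright in its stand.

Things in the scene. Friction and masses are not known exactly. Their poses are not given: they have to be found in the camera images.
- cup: Fixed round aluminium cup, 120 mm wide, 48 high. Origin: centre of underside; +x: to the notch's middle. Rim 6 thick; inside it a shoulder (radius 39-54) at height 42 carries the ring. Within radius 39: open well, floor at height 10. Notch through shoulder and rim, +-24 deg about +x (32 wide at the well), down to height 16. A like cup with a whole ring is a bystander.
- ring: Loose split flat steel ring, 0.12 kg, top 1 mm below the rim. Outer radius 52, strip 11 wide, 5 thick. Origin: circle's centre, on the underside (height 42 seated); axes as the cup's while seated. One end, over the notch, is a broad tab: x 31 to 51, y -11 to 11 mm; beside it the split (-y side). Only its weight holds it; it tips about its far side, and the shaft can push the tab's inner edge.
- pick: Loose upright hooked pick, 0.10 kg. Origin: centre of the underside of its 40 x 40 mm collar, 6 thick; z up, +x: the way the toe points. Above: square grey handle 20 x 20, from 6 to 58 mm over the origin, gripped from above. Below: steel shaft 8 in diameter, down to -80; at its foot a straight toe 8 wide, z -80 to -74, reaching x = 26 mm from the shaft's axis.
- stand: Fixed white stand, foot 90 x 90 mm. Origin: centre of underside; z up. Two walls along its x, 60 long, 14 thick, 90 high, with a 22 mm slot between them, open at the top and ends. The pick's collar rests on the wall tops (height 90) over the middle, shaft and toe hanging in the slot, toe along +x; it lifts straight up and goes back straight down the same way round.
Mind the look-alikes: they are no part of the job. Of the things that look like the pick, the smaller one is meant. Leave any blue look-alike of the stand alone.

How it is judged:
By the outcome, as a careful person would: the job done as asked, in the order asked, and still so for the second after the job is handed in, with the robot touching nothing.
It also fails if it takes over 45 s, if anything falls off the work surface, if the arm or the gripper's body presses on something with over 40 N, if the wrist force passes 120 N, or if a joint passes its speed limit or range.

ROBOT

A 6-joint arm with a two-finger parallel gripper is mounted at the origin on the work surface. World frame = base frame: x ahead of the robot, y to its left, z up, the work surface at z = 0. Lengths are in m, angles in rad, forces in N, time in s.
With the tool pointing down it reaches from about 0.275 to 0.75 m from the base axis. Payload 10.2 kg.
Tool frame: the origin (TCP) lies at the very end of the fingers, on their centre line; the grasp point (between the pads) lies 19 mm behind it (robot.grip_point_offset is the distance from the TCP to the grasp point, in m); x points along the fingers, y is the direction in which the jaws open and shut, and the axes are right-handed (so a half turn about x gives the same grasp; the last joint's range is limited). The gripper opens to 85 mm and grips with 20 to 120 N. Pads are 22 mm wide; open, the fingers measure 114 mm over their backs; the gripper's body (76 mm by 85 mm) begins 54 mm behind the grasp point. The pads swing forward as they close: fully open they stand 13 mm farther back than shut.
Start: joints at [0.947, 0.313, 1.498, -0, 1.331, -0.223], TCP at [0.205, 0.483, 0.231] pointing down, gripper open.
Joint ranges: [-2.94, 2.94], [-0.97, 2.17], [0.19, 2.56], [-1.23, 4.37], [0.02, 3.11], [-2.88, 2.88]. Speed limits (rad/s): [2.39, 2.39, 3.01, 3.14, 3.14, 3.14].

INTERFACE

Orientations are given as a 3x3 rotation matrix whose columns are the frame's x, y, z axes.
In Python, from bench import robot, planner, viewer, ticket gives the robot as it stands. The module is installed in compiled form; this text tells all that it offers. Calls block until the motion is done:
- robot.move_pose(position, orientation): joint-space move of the TCP to a pose.
- robot.movel(position, orientation=None, rate=0.15, until_force=None): straight line of the TCP; orientation=None keeps the orientation; rate is the mean speed in m/s. With until_force (N) it stops when the force on the tool has changed by that much, and returns True; else False.
- robot.goto_joints(angles): joint-space move.
- robot.command_gripper(opening, grasp_force=None): finger opening in m; grasp_force is the grip in N (None keeps the last); returns when the fingers have stopped.
- robot.hold(seconds).
- planner.inverse_kinematics(position, orientation): joint angles nearest the present ones, or None.
- viewer.camera(name): name is "scene" or "side" or "wrist"; returns a dict with "image" (400x640x3 uint8, red, green, blue), "range_z" (400x640 float32, m along the optical axis (not along the pixel's ray), 0 where there is no reading), "vfov" (degrees; the focal length in pixels is half the picture's height over the tangent of half this angle, whatever the lens; pixels are square), "cx", "cy" (the principal point, pixels), "D" ([k1, k2, p1, p2, k3] as OpenCV has them; the pictures are not rectified), "view" (4x4, takes a point from world to camera coordinates); the wrist camera has in their place "mount" (4x4, takes a point from camera to tool coordinates, whose origin is the TCP and whose axes are the tool frame's). Camera axes: x right, y down, z forward; pixel columns grow to the right and rows downward; lengths in m; the calibration is good to about 2 mm. A picture is of the moment at which its call begins: read the wrist's pose just before it.
A pose or a line that the arm cannot do raises robot.MotionError and nothing moves.
- ticket.hand_in(): hands the job in, once; it reports no verdict.
Trained networks look in a picture, given as the dict that the camera call returned (one of the last four; its "shot" number tells which), for a name from the list of things; names that differ only in an ending like _2 or _b are one class to them, and where a whole thing is asked for, a point or a joint stands for the part that bears it (a point fixed in the world has none). Each returns a list of dicts, best first, with "score" (0 to 1); they miss things now and then, are a little off and sometimes report something else, mostly with a low value. They report only what shows in the picture. A call takes as long as a camera call. They do not tell look-alikes from the thing itself.
- viewer.boxes_of(picture, thing): "position" ([x, y, z] in m, in world coordinates, good to about 4 mm: the middle of the surface that is visible of it).
- viewer.trace(picture, thing): "mask" (400x640 bool, what is visible of it).
Readings, each from a call of its own:
- robot.current_time(): time.
- robot.current_qpos(): joint angles.
- robot.current_qvel(): joint speeds.
- robot.current_tau(): joint torques, N m.
- robot.current_eef_pos(): TCP position.
- robot.current_tool_rot(): TCP orientation.
- robot.current_wrist_force(): force on the tool from outside, world axes, zero at the start.
- robot.current_moment(): the same for the moment, N m.
- robot.current_finger_gap(): finger opening in m.
Only numpy, scipy, OpenCV 4.12 (cv2) and the standard library are available. Lean on these libraries where they do the work, as an engineer would, in place of code of your own. Each camera call takes 0.05 s, during which the arm holds its last target.

## Working session

There is one attempt and no reset: what is moved stays moved. The work goes in short steps, each a Python script; the robot and the scene stay as the last script left them, time stands still between calls to the robot, and variables do not carry over. Pictures are saved under pics/ and viewed, and the job is handed in when it is done.

```bash
mkdir -p pics; ls; cat > h.py <<'E'
import numpy as np, cv2
from bench import robot, planner, viewer, ticket
def K(p):
    f=200/np.tan(np.radians(p["vfov"])/2)
    return np.array([[f,0,p["cx"]],[0,f,p["cy"]],[0,0,1.]])
def c2w(p,pose=None):
    if "view" in p: return np.linalg.inv(p["view"])
    T=np.eye(4);T[:3,:3]=pose[1];T[:3,3]=pose[0]
    return T@p["mount"]
def cloud(p,uv,T):
    uv=np.asarray(uv).reshape(-1,2)
    n=cv2.undistortPoints(uv.astype(np.float64).reshape(-1,1,2),K(p),np.array(p["D"],float)).reshape(-1,2)
    z=p["range_z"][uv[:,1].astype(int),uv[:,0].astype(int)]
    P=np.c_[n*z[:,None],z]
    W=P@T[:3,:3].T+T[:3,3]; W[z==0]=np.nan
    return W
def full(p,T):
    v,u=np.mgrid[0:400,0:640]
    return cloud(p,np.c_[u.ravel(),v.ravel()],T).reshape(400,640,3)
def proj(p,W,T):
    C=np.linalg.inv(T); W=np.asarray(W,float).reshape(-1,3)
    r,_=cv2.Rodrigues(C[:3,:3])
    return cv2.projectPoints(W,r,C[:3,3],K(p),np.array(p["D"],float))[0].reshape(-1,2)
def save(p,n): cv2.imwrite("pics/"+n,cv2.cvtColor(p["image"],cv2.COLOR_RGB2BGR))
def down(a):
    # tool x down, tool y (jaw) at yaw a
    x=np.array([0,0,-1.]);y=np.array([np.cos(a),np.sin(a),0]);return np.c_[x,y,np.cross(x,y)]
E
python3 - <<'E'
from h import *
np.set_printoptions(precision=4,suppress=True)
print(robot.current_time())
for n in ["scene","side","wrist"]:
    pose=(robot.current_eef_pos(),robot.current_tool_rot())
    p=viewer.camera(n); save(p,n+"0.png"); T=c2w(p,pose)
    for t in ["cup","ring","pick","stand"]:
        for d in viewer.boxes_of(p,t): print(n,t,round(d["score"],2),np.array(d["position"]), proj(p,d["position"],T)[0].round())
print(robot.current_time(), robot.current_tool_rot())
E
```

```text
pics
0.0
scene cup 0.69 [0.5559 0.2305 0.0212] [375. 343.]
scene ring 0.88 [0.5525 0.2356 0.0482] [380. 334.]
scene pick 0.84 [ 0.3721 -0.2361  0.1187] [306. 147.]
scene pick 0.83 [ 0.5134 -0.2085  0.1083] [261. 175.]
scene stand 0.75 [ 0.4733 -0.3516  0.0609] [246. 159.]
scene stand 0.7 [ 0.5217 -0.1933  0.0336] [263. 206.]
side cup 0.68 [0.5382 0.1994 0.0261] [256. 159.]
side ring 0.75 [0.552  0.2381 0.0466] [251. 145.]
side ring 0.64 [0.5393 0.1998 0.0263] [256. 159.]
side pick 0.82 [ 0.5019 -0.2194  0.1097] [371. 223.]
side pick 0.72 [0.5501 0.2445 0.0486] [248. 144.]
side pick 0.69 [ 0.3605 -0.2513  0.1245] [327. 269.]
side stand 0.71 [ 0.4901 -0.2299  0.0329] [367. 258.]
side stand 0.61 [ 0.4406 -0.3728  0.0438] [413. 317.]
0.75 [[-0.      0.3901  0.9208]
 [-0.      0.9208 -0.3901]
 [-1.     -0.     -0.    ]]
```

View pics/scene0.png

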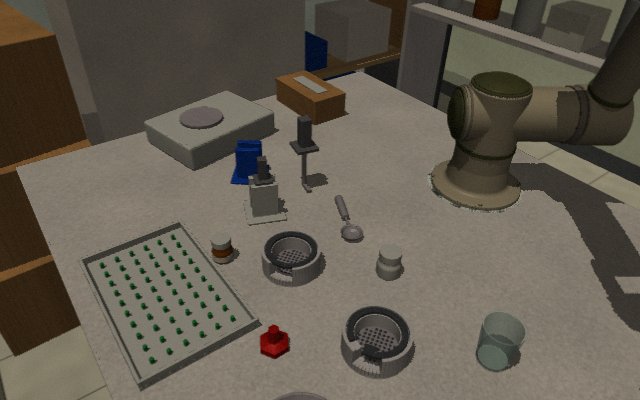

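View pics/side0.png

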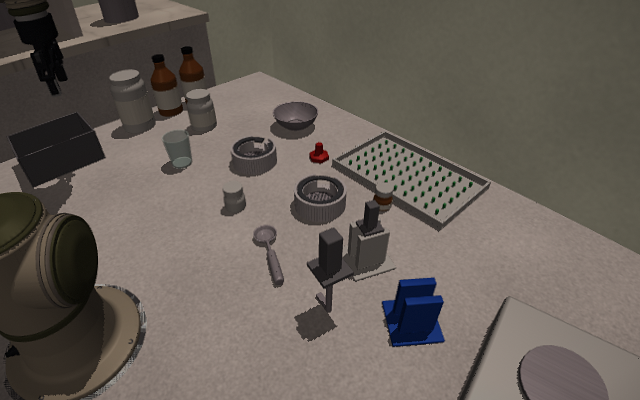

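View pics/wrist0.png

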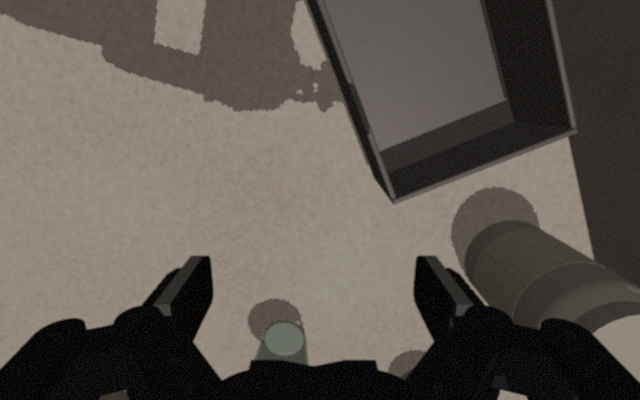

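The white stand, holding the smaller pick, is at scene (263,200). The larger look-alike is at (304,150), the blue stand at (249,160), and the split-ring cup at (377,340) with its tab at about (353,345). Next I'll take wrist close-ups.

```bash
python3 - <<'E'
from h import *
np.set_printoptions(precision=4,suppress=True)
def look(xy,zt,a,h,name):
    # place camera so pixel (320,150) hits (xy,zt)
    R=down(a); p=viewer.camera("wrist"); M=p["mount"]
    f=K(p)[0,0]
    d=np.array([(320-p["cx"])/f,(150-p["cy"])/f,1.])
    o=R@M[:3,3]; dw=R@M[:3,:3]@d
    # tcp z = h ; cam z = h+o_z
    s=(zt-(h+o[2]))/dw[2]
    pos=np.array([xy[0],xy[1],0])-o-dw*s; pos[2]=h
    return pos,R
p=viewer.camera("wrist"); print(p["mount"],p["vfov"])
for tgt,name in [((0.555,0.235),"cup"),((0.51,-0.205),"stand")]:
    best=None
    for a in np.arange(-np.pi,np.pi,np.pi/8):
        pos,R=look(tgt,0.05,a,0.26,name)
        q=planner.inverse_kinematics(pos,R)
        if q is None: continue
        c=np.abs(np.array(q)-robot.current_qpos()).max()
        if best is None or c<best[0]: best=(c,a,pos,R)
    print(best[:3])
    robot.move_pose(best[2],best[3]); 
    pose=(robot.current_eef_pos(),robot.current_tool_rot())
    p=viewer.camera("wrist"); save(p,name+"1.png"); T=c2w(p,pose)
    np.savez(name+"1.npz",W=full(p,T),T=T,img=p["image"])
    for t in ["cup","ring","pick","stand"]:
        for d in viewer.boxes_of(p,t): print(name,t,round(d["score"],2),np.array(d["position"]), proj(p,d["position"],T)[0].round())
        for k,d in enumerate(viewer.trace(p,t)[:2]): np.save(f"m_{name}_{t}_{k}.npy",d["mask"]); print(d["score"],d["mask"].sum())
    print(robot.current_time(), robot.current_qpos())
E
```

```text
[[-0.0004 -0.2859  0.9583 -0.1413]
 [ 1.      0.      0.0004  0.0005]
 [-0.0001  0.9583  0.2859 -0.0735]
 [ 0.      0.      0.      1.    ]] 60.53194796332596
(np.float64(0.7696962554453693), np.float64(0.0), array([0.547, 0.216, 0.26 ]))
cup cup 0.79 [0.5482 0.2261 0.0159] [315. 154.]
cup cup 0.36 [0.5435 0.2396 0.0485] [310. 146.]
0.85 7383
0.24 2645
cup ring 0.97 [0.5437 0.2376 0.0483] [311. 148.]
0.8 3032
3.65 [ 0.1772  0.4374  1.2464 -0.      1.4578  0.1769]
(np.float64(0.788673081705605), np.float64(-1.5707963267948966), array([ 0.4909, -0.1982,  0.26  ]))
stand pick 0.65 [ 0.5128 -0.2095  0.0984] [328. 154.]
stand pick 0.56 [ 0.3781 -0.2433  0.1337] [364. 309.]
0.7 5022
0.65 2065
stand stand 0.88 [ 0.5248 -0.2032  0.0057] [319. 130.]
stand stand 0.68 [ 0.4667 -0.356   0.051 ] [463. 190.]
stand stand 0.52 [ 0.512  -0.2112  0.096 ] [329. 155.]
0.95 7461
0.6 4149
6.4417 [-0.6049  0.3032  1.4355  0.      1.4029  0.9655]
```

View pics/cup1.png

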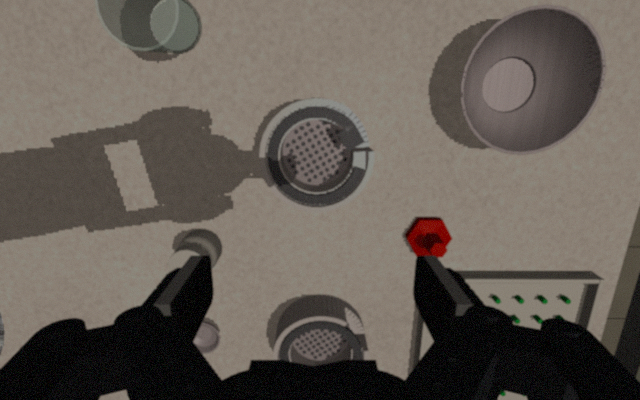

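View pics/stand1.png

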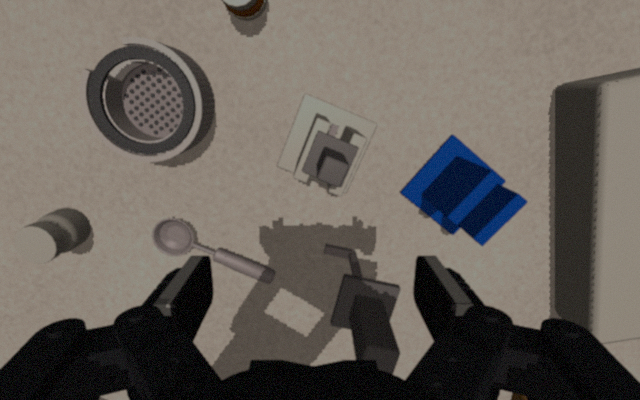

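```bash
python3 - <<'E'
from h import *
np.set_printoptions(precision=4,suppress=True)
c=np.load("cup1.npz");W=c["W"]
a=cv2.resize(c["img"][85:225,240:400],None,fx=4.8,fy=4,interpolation=cv2.INTER_CUBIC)
s=np.load("stand1.npz")
b=cv2.resize(s["img"][80:210,260:400],None,fx=4.3,fy=4.3,interpolation=cv2.INTER_CUBIC)
sc=cv2.imread("pics/scene0.png")[:,:,::-1][140:230,220:310]
for n,i in [("cupz.png",a),("standz.png",b),("scz.png",cv2.resize(sc,None,fx=6,fy=6,interpolation=cv2.INTER_CUBIC))]:
    cv2.imwrite("pics/"+n,np.clip(i[:,:,::-1].astype(float)*1.5,0,255).astype(np.uint8))
# cup: points
xy=W[...,:2]; near=(np.hypot(xy[...,0]-.545,xy[...,1]-.235)<.08)
P=W[near]; print(np.histogram(P[:,2],bins=np.arange(-.005,.06,.003)))
W2=s["W"]; near=(np.hypot(W2[...,0]-.51,W2[...,1]+.205)<.06); P=W2[near]; print(np.histogram(P[:,2],bins=np.arange(-.005,.16,.005)))
E
```

```text
(array([1116, 3575,    8,   56, 3149,  284,  299,   70,   72,   70,   77,
         64,   86,   81,  272,  858, 2662, 2062,    1,    0,    0]), array([-0.005, -0.002,  0.001,  0.004,  0.007,  0.01 ,  0.013,  0.016,
        0.019,  0.022,  0.025,  0.028,  0.031,  0.034,  0.037,  0.04 ,
        0.043,  0.046,  0.049,  0.052,  0.055,  0.058]))
(array([2212, 1943,  767,   81,   38,   21,   25,   15,   22,   26,   20,
         19,   25,   28,   26,   35,   24,   33, 1016,  771,  295,   25,
         26,   29,   29,   28,   34,   37,   27,   62,  632,    0]), array([-0.005,  0.   ,  0.005,  0.01 ,  0.015,  0.02 ,  0.025,  0.03 ,
        0.035,  0.04 ,  0.045,  0.05 ,  0.055,  0.06 ,  0.065,  0.07 ,
        0.075,  0.08 ,  0.085,  0.09 ,  0.095,  0.1  ,  0.105,  0.11 ,
        0.115,  0.12 ,  0.125,  0.13 ,  0.135,  0.14 ,  0.145,  0.15 ,
        0.155]))
```

View pics/cupz.png

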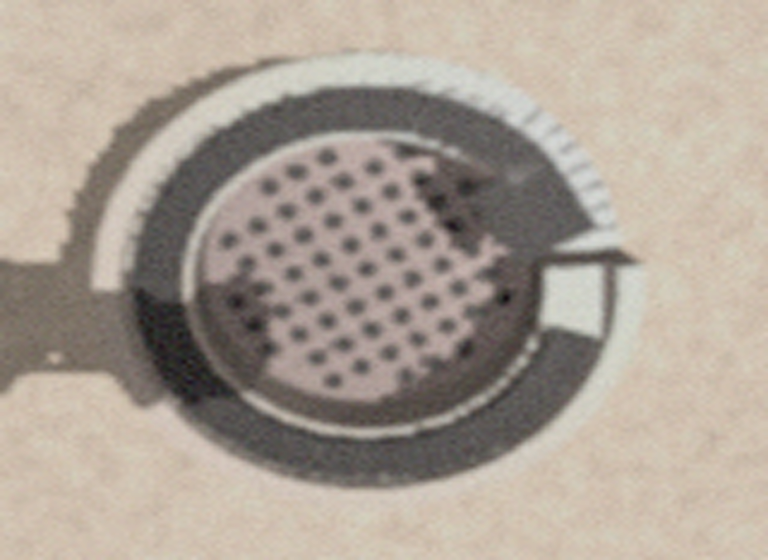

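View pics/standz.png

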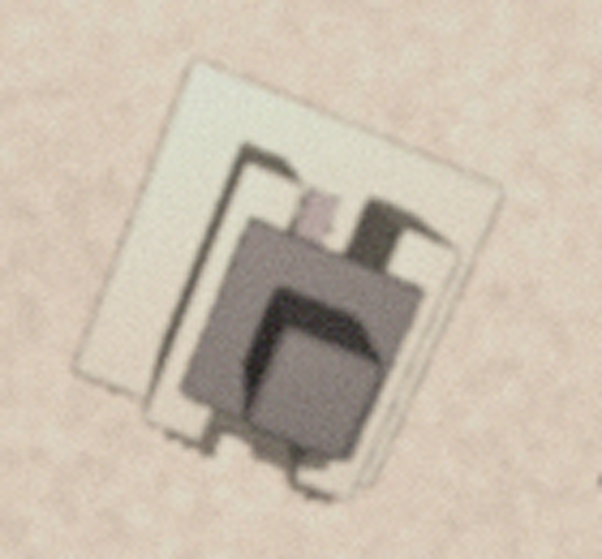

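View pics/scz.png

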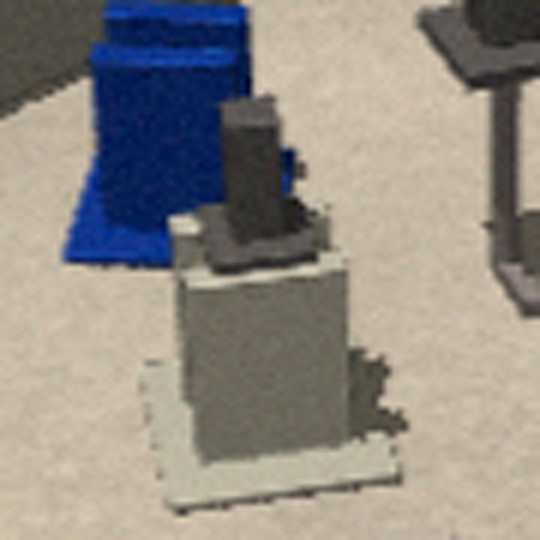

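The toe shows pinkish at standz (315,215), in the slot at the image-top end, which is world +x. In the cup close-up the tab is at about (540,190) and the split is below it. Now I'll fit the poses.

```bash
python3 - <<'E'
from h import *
from scipy.optimize import least_squares
np.set_printoptions(precision=4,suppress=True)
s=np.load("stand1.npz");W=s["W"]
def rect(m,nm):
    m=m.astype(np.uint8); n,l,st,_=cv2.connectedComponentsWithStats(m); k=1+np.argmax(st[1:,4]); P=W[l==k]
    (c,sz,an)=cv2.minAreaRect((P[:,:2]*1000).astype(np.float32)); print(nm,len(P),np.array(c),np.array(sz),an,"z",np.median(P[:,2])*1000)
near=np.hypot(W[...,0]-.505,W[...,1]+.205)<.065
g=s["img"].astype(int).mean(2)
rect(near&(W[...,2]>.140),"handle top")
rect(near&(W[...,2]>.0925)&(W[...,2]<.105)&(g<125),"collar")
rect(near&(W[...,2]>.08)&(W[...,2]<.1),"collar+walls")
white=near&(g>140)
for nm,m in [("foot",near&(W[...,2]>.004)&(W[...,2]<.02))]: rect(m,nm)
toe=near&(W[...,2]>.008)&(W[...,2]<.025)
print("z at toe px", W[80+215//4.3.__int__() if 0 else 130,333], W[128:134,330:337,2])
# cup
c=np.load("cup1.npz");W=c["W"];g=c["img"].astype(int).mean(2)
C=np.array([.545,.235])
for it in range(6):
    d=W[...,:2]-C; r=np.hypot(d[...,0],d[...,1]); 
    # rim outer boundary: use pixels z>.044 contour
    m=((W[...,2]>.043)&(W[...,2]<.054)&(r<.07)).astype(np.uint8)
    cs,_=cv2.findContours(m,cv2.RETR_EXTERNAL,cv2.CHAIN_APPROX_NONE)
    k=max(cs,key=len)[:,0]; Q=W[k[:,1],k[:,0],:2]
    f=lambda p:np.hypot(Q[:,0]-p[0],Q[:,1]-p[1])-p[2]
    o=least_squares(f,[C[0],C[1],.06],loss="soft_l1",f_scale=.001); C=o.x[:2]
print("rim outer",o.x)
d=W[...,:2]-C; r=np.hypot(d[...,0],d[...,1])*1000; th=np.degrees(np.arctan2(d[...,1],d[...,0]))
mask=np.load("m_cup_ring_0.npy")
# inner contour circle of ring & dark mask
for a in range(-60,100,4):
    b=(abs(th-a)<2)
    rim=b&(r>55)&(r<59.5); rr=r[b&mask]
    ring=b&(r>42)&(r<50)
    print(a, "rim frac high %.2f"%np.mean(W[rim][:,2]>.043), "ringband z %.1f g %.0f"%(np.median(W[ring][:,2])*1000,np.median(g[ring])), "mask r", (np.percentile(rr,[3,97]).round(1) if len(rr) else None))
E
```

```text
handle top 36166 [ 495.3857 -205.1593] [ 32.2863 129.6094] 0.005427397787570953 z 332.19966036306903
collar 1045 [ 507.8068 -211.2108] [40.1926 40.0322] 68.06197357177734 z 94.63254002903321
collar+walls 2115 [ 507.7557 -211.264 ] [50.1622 60.1581] 67.77808380126953 z 90.0958538083882
foot 1936 [ 508.1318 -210.9522] [88.8503 89.3197] 67.83729553222656 z 4.880741422703783
z at toe px [ 0.5259 -0.2187  0.0153] [[0.0148 0.0146 0.0151 0.0148 0.0135 0.0146 0.0151]
 [0.014  0.0151 0.0147 0.0139 0.0149 0.0138 0.0156]
 [0.0147 0.014  0.0147 0.0153 0.0152 0.0147 0.0156]
 [0.0148 0.0155 0.0148 0.0155 0.0143 0.0145 0.0134]
 [0.0152 0.0149 0.015  0.0137 0.0144 0.0153 0.0055]
 [0.0142 0.0137 0.0146 0.0157 0.0139 0.0135 0.0054]]
rim outer [0.5491 0.2267 0.0537]
-60 rim frac high 1.00 ringband z 45.7 g 58 mask r [39.7 52.7]
-56 rim frac high 1.00 ringband z 45.9 g 59 mask r [40.  50.6]
-52 rim frac high 1.00 ringband z 45.5 g 59 mask r [40.1 52.5]
-48 rim frac high 1.00 ringband z 45.4 g 56 mask r [40.2 53. ]
-44 rim frac high 1.00 ringband z 45.7 g 59 mask r [40.  50.9]
-40 rim frac high 1.00 ring
[... 1426 characters left out ...]
mask r [35.5 52.6]
56 rim frac high 0.91 ringband z 45.4 g 64 mask r [42.4 53.1]
60 rim frac high 0.95 ringband z 45.2 g 65 mask r [41.9 52.8]
64 rim frac high 0.89 ringband z 45.6 g 64 mask r [42.5 52.5]
68 rim frac high 0.94 ringband z 45.5 g 63 mask r [42.5 52.6]
72 rim frac high 0.85 ringband z 45.8 g 64 mask r [43.  52.6]
76 rim frac high 0.95 ringband z 45.4 g 66 mask r [42.5 52.7]
80 rim frac high 1.00 ringband z 45.6 g 64 mask r [43.1 53. ]
84 rim frac high 0.89 ringband z 45.3 g 64 mask r [42.4 53.3]
88 rim frac high 1.00 ringband z 45.3 g 63 mask r [43.2 53. ]
92 rim frac high 1.00 ringband z 45.7 g 63 mask r [43.2 53. ]
96 rim frac high 0.90 ringband z 46.0 g 61 mask r [42.4 52.9]
```

```bash
python3 - <<'E'
from h import *
from scipy.optimize import least_squares
np.set_printoptions(precision=4,suppress=True)
c=np.load("cup1.npz");W=c["W"];mask=np.load("m_cup_ring_0.npy").astype(np.uint8)
C0=np.array([.549,.228])
# upper-level pixels (rim or ring), exclude >.06
lvl=((W[...,2]>.042)&(W[...,2]<.052)&(np.hypot(W[...,0]-C0[0],W[...,1]-C0[1])<.068)).astype(np.uint8)
cs,_=cv2.findContours(lvl,cv2.RETR_EXTERNAL,cv2.CHAIN_APPROX_NONE)
k=max(cs,key=len)[:,0];Q=W[k[:,1],k[:,0],:2]
o=least_squares(lambda p:np.hypot(Q[:,0]-p[0],Q[:,1]-p[1])-.0597,[.549,.228],loss="cauchy",f_scale=.0008);print("rim R60",o.x,np.median(abs(o.fun)))
cs,_=cv2.findContours(mask,cv2.RETR_CCOMP,cv2.CHAIN_APPROX_NONE)
k=np.vstack([x[:,0] for x in cs if len(x)>40]);Q=W[k[:,1],k[:,0],:2]
f=lambda p:(lambda r:np.where(abs(r-.052)<abs(r-.041),r-.052,r-.041))(np.hypot(Q[:,0]-p[0],Q[:,1]-p[1]))
for st in ([.549,.228],[.547,.23]):
    o2=least_squares(f,st,loss="cauchy",f_scale=.0008);print("ring",o2.x,np.median(abs(o2.fun)))
for C in (o.x,o2.x):
    d=W[...,:2]-C; r=np.hypot(d[...,0],d[...,1])*1000; th=np.degrees(np.arctan2(d[...,1],d[...,0]))
    b=(r>55)&(r<59)&(W[...,2]<.06); A=np.arange(-40,100,2)
    print([(a,round(float(np.mean(W[b&(abs(th-a)<1)][:,2]>.043)),1)) for a in A if a in range(0,64)])
    # tab inner points: mask pixels with r<39.5
    T=d[(mask>0)&(r<39)]*1000; (cc,sz,an)=cv2.minAreaRect(T.astype(np.float32)); print(len(T),"tab rect",cc,sz,an, np.degrees(np.arctan2(cc[1],cc[0])))
# overlay tops
p=c["img"].copy();p[lvl>0,1]=255; 
cv2.imwrite("pics/lvl.png",cv2.resize(p[85:225,240:400][:,:,::-1],None,fx=4,fy=4))
E
```

```text
rim R60 [0.5493 0.2279] 0.005572008271012903Traceback (most recent call last):
  File "<stdin>", line 15, in <module>
    return func(*args, **kwargs)
    raise ValueError("Residuals are not finite in the initial point.")
ValueError: Residuals are not finite in the initial point.
```

```bash
cat > fit.py <<'E'
from h import *
from scipy.optimize import least_squares
np.set_printoptions(precision=4,suppress=True)
p=viewer.camera("wrist") # for intrinsics only
c=np.load("cup1.npz");W=c["W"];T=c["T"];mask=np.load("m_cup_ring_0.npy").astype(np.uint8)
def plane(uv,z):
    n=cv2.undistortPoints(uv.astype(float).reshape(-1,1,2),K(p),np.array(p["D"],float)).reshape(-1,2)
    D=np.c_[n,np.ones(len(n))]@T[:3,:3].T; s=(z-T[2,3])/D[:,2]; return (T[:3,3]+D*s[:,None])[:,:2]
cs,_=cv2.findContours(mask,cv2.RETR_CCOMP,cv2.CHAIN_APPROX_NONE)
k=np.vstack([x[:,0] for x in cs if len(x)>40]);Q=plane(k,.047)
f=lambda q:(lambda r:np.where(abs(r-.052)<abs(r-.041),r-.052,r-.041))(np.hypot(Q[:,0]-q[0],Q[:,1]-q[1]))
for st in ([.549,.228],[.547,.23]):
    o2=least_squares(f,st,loss="cauchy",f_scale=.0008);print("ring",o2.x,np.median(abs(o2.fun)))
# orthographic top view at z=.047, 0.2 mm/px
C=o2.x; g=np.arange(-75,75.01,.25)
X,Y=np.meshgrid(g,-g); P=np.stack([C[0]+X/1000,C[1]+Y/1000,np.full_like(X,.0475)],-1)
uv=proj(p,P,T).astype(np.float32).reshape(*X.shape,2)
I=cv2.remap(c["img"],uv[...,0],uv[...,1],cv2.INTER_CUBIC)[:,:,::-1].copy()
I=np.clip(I*1.5,0,255).astype(np.uint8)
px=lambda x,y:(int((x+75)*4),int((75-y)*4))
J=I.copy()
a=np.radians(float(__import__("sys").argv[1]))
for R in(41,52,60):cv2.circle(J,px(0,0),R*4,(0,255,0),1)
R2=np.array([[np.cos(a),-np.sin(a)],[np.sin(a),np.cos(a)]])
q=np.array([[31,-11],[51,-11],[51,11],[31,11]])@R2.T
cv2.polylines(J,[np.array([px(*v) for v in q])],True,(0,0,255),1)
for s in(-24,24):
    t=a+np.radians(s); cv2.line(J,px(39*np.cos(t),39*np.sin(t)),px(60*np.cos(t),60*np.sin(t)),(255,0,0),1)
cv2.imwrite(f"pics/{__import__('sys').argv[2]}.png",J)
d=W[...,:2]-C; r=np.hypot(d[...,0],d[...,1])*1000; th=np.degrees(np.arctan2(d[...,1],d[...,0]))
b=(r>55)&(r<59)&(W[...,2]<.06)
for s in range(0,64,2): print(s,round(float(np.mean(W[b&(abs(th-s)<1)][:,2]>.04)),1),end="; ")
E
python3 fit.py 31 top
```

```text
ring [0.5496 0.2286] 0.0006283822507150011
ring [0.5496 0.2286] 0.000628382053303303
0 1.0; 2 1.0; 4 1.0; 6 0.4; 8 0.0; 10 0.0; 12 0.0; 14 0.0; 16 0.0; 18 0.0; 20 0.0; 22 0.0; 24 0.0; 26 0.0; 28 0.0; 30 0.0; 32 0.0; 34 0.0; 36 0.0; 38 0.0; 40 0.0; 42 0.0; 44 0.0; 46 0.0; 48 0.0; 50 0.0; 52 0.0; 54 1.0; 56 1.0; 58 1.0; 60 1.0; 62 1.0;
```

View pics/top.png

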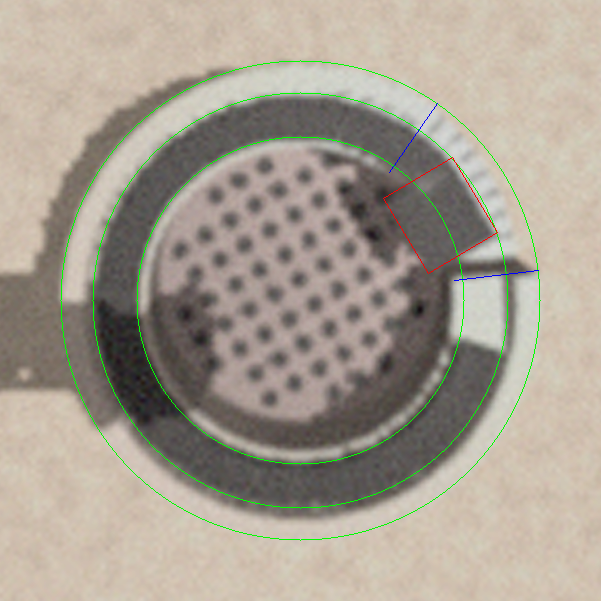

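Ring and cup fit well: centre (0.5496, 0.2286), notch at about 30° (rim gap 6–53°). Pick is at (0.5078, -0.2112), yaw -22.1°, with the toe at height 15 mm as it should be. Time to grasp.

```bash
cat > k.py <<'E'
from h import *
np.set_printoptions(precision=4,suppress=True)
PS=np.array([.5078,-.2112]);YS=np.radians(-22.1)
CC=np.array([.5496,.2286]);YC=np.radians(30.)
OFF=.021
def cupx(x,y=0): return CC+np.array([np.cos(YC)*x-np.sin(YC)*y,np.sin(YC)*x+np.cos(YC)*y])
def P(xy,oz): return [xy[0],xy[1],oz+OFF]
E
python3 - <<'E'
from k import *
q0=robot.current_qpos()
for off in (0,90,180,-90):
    o=np.radians(off); L=[]
    for xy,z,y in [(PS,.2,YS),(PS,.09,YS),(cupx(0),.2,YC),(cupx(0),.108,YC),(cupx(55),.14,YC)]:
        q=planner.inverse_kinematics(P(xy,z),down(y+o)); L.append(q)
    print(off,[None if q is None else np.round(q,2) for q in L])
E
```

```text
0 [array([-0.61,  0.38,  1.44, -0.  ,  1.33, -0.22]), array([-0.61,  0.49,  1.58, -0.  ,  1.08, -0.22]), array([ 0.2 ,  0.48,  1.29, -0.  ,  1.38, -0.33]), array([ 0.2 ,  0.56,  1.41, -0.  ,  1.17, -0.33]), None]
90 [array([-0.61,  0.38,  1.44, -0.  ,  1.33, -1.79]), array([-0.61,  0.49,  1.58, -0.  ,  1.08, -1.79]), array([ 0.2 ,  0.48,  1.29, -0.  ,  1.38, -1.9 ]), array([ 0.2 ,  0.56,  1.41, -0.  ,  1.17, -1.9 ]), None]
180 [None, None, array([ 0.2 ,  0.48,  1.29, -0.  ,  1.38,  2.82]), array([ 0.2 ,  0.56,  1.41, -0.  ,  1.17,  2.82]), None]
-90 [array([-0.61,  0.38,  1.44,  0.  ,  1.33,  1.35]), array([-0.61,  0.49,  1.58, -0.  ,  1.08,  1.35]), array([ 0.2 ,  0.48,  1.29, -0.  ,  1.38,  1.24]), array([ 0.2 ,  0.56,  1.41, -0.  ,  1.17,  1.24]), None]
```

```bash
python3 - <<'E'
from k import *
for x in range(0,66,5):
  for z in (.108,.135):
    q=planner.inverse_kinematics(P(cupx(x),z),down(YC)); print(x,z,None if q is None else np.round(q,2))
q=planner.inverse_kinematics(P(cupx(55),.135),down(YC-np.pi/2));print(q)
E
```

```text
0 0.108 [ 0.2   0.56  1.41 -0.    1.17 -0.33]
0 0.135 [ 0.2   0.53  1.38 -0.    1.23 -0.33]
5 0.108 None
5 0.135 None
10 0.108 None
10 0.135 None
15 0.108 None
15 0.135 None
20 0.108 None
20 0.135 None
25 0.108 None
25 0.135 None
30 0.108 None
30 0.135 None
35 0.108 None
35 0.135 None
40 0.108 None
40 0.135 None
45 0.108 None
45 0.135 None
50 0.108 None
50 0.135 None
55 0.108 None
55 0.135 None
60 0.108 None
60 0.135 None
65 0.108 None
65 0.135 None
None
```

My bug: I passed `cupx` millimetres instead of metres.

```bash
sed -i 's/^def cupx(x,y=0): return/def cupx(x,y=0):\n    x=x\/1000;y=y\/1000\n    return/' k.py; python3 - <<'E'
from k import *
for x in (-10,0,30,60): print(planner.inverse_kinematics(P(cupx(x),.135),down(YC)))
R=down(YS)
robot.command_gripper(.05)
robot.move_pose(P(PS,.19),R)
robot.movel(P(PS,.09),R,rate=.12)
robot.command_gripper(.0,grasp_force=60)
print(robot.current_finger_gap(),robot.current_eef_pos(),robot.current_wrist_force())
robot.movel(P(PS,.195),R,rate=.12)
print(robot.current_finger_gap(),robot.current_eef_pos(),robot.current_wrist_force(),robot.current_time())
p=viewer.camera("side");save(p,"side2.png");p=viewer.camera("scene");save(p,"scene2.png")
p=viewer.camera("wrist");save(p,"wrist2.png")
E
python3 - <<'E'
import cv2,numpy as np
a=cv2.imread("pics/side2.png")[100:300,280:440];b=cv2.imread("pics/scene2.png")[60:260,200:360]
cv2.imwrite("pics/two2.png",cv2.resize(np.hstack([a,b]),None,fx=2.4,fy=2.4))
E
```

```text
[ 0.1919  0.5088  1.413  -0.      1.2198 -0.3317]
[ 0.1975  0.5297  1.3795 -0.      1.2324 -0.3261]
[ 0.2132  0.5936  1.2748 -0.      1.2733 -0.3104]
[ 0.2274  0.66    1.1624 -0.      1.3192 -0.2962]
0.019475136582619842 [ 0.508  -0.2113  0.1116] [-0.0402  0.8054  4.678 ]
0.019629931551360513 [ 0.5075 -0.211   0.2151] [-0.0591  0.1745 -0.3264] 10.4083
```

View pics/two2.png

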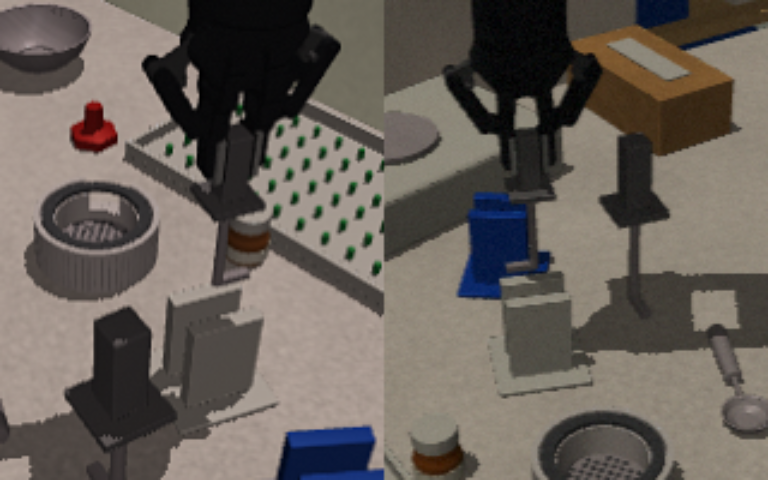

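View pics/wrist2.png

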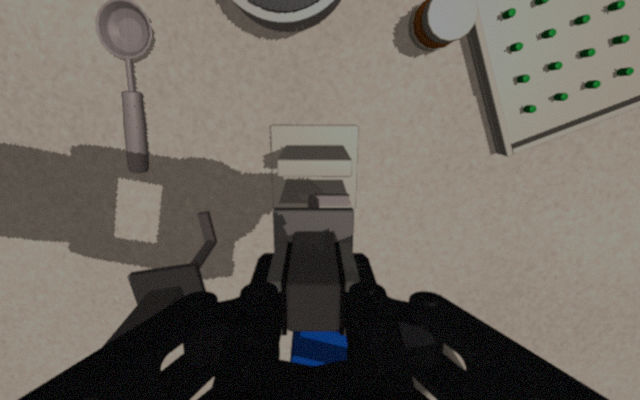

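Pick is held upright: toe at two2 right panel (515,267), and pointing +x in the wrist view (350,201). Moving over the cup.

```bash
python3 - <<'E'
from k import *
R=down(YC)
robot.move_pose(P(cupx(-3),.20),R)
print(robot.current_eef_pos(),P(cupx(-3),.2),robot.current_time())
hit=robot.movel(P(cupx(-3),.110),R,rate=.1,until_force=6)
print(hit,robot.current_eef_pos(),robot.current_wrist_force())
ps=(robot.current_eef_pos(),robot.current_tool_rot())
p=viewer.camera("wrist");save(p,"wrist3.png");p=viewer.camera("side");save(p,"side3.png");p=viewer.camera("scene");save(p,"scene3.png")
a=cv2.imread("pics/side3.png")[90:190,200:320];b=cv2.imread("pics/scene3.png")[270:390,320:440][:100]
cv2.imwrite("pics/two3.png",cv2.resize(np.hstack([a,b]),None,fx=3.3,fy=3.3,interpolation=cv2.INTER_CUBIC))
E
```

```text
[0.5474 0.2261 0.221 ] [np.float64(0.5470019237886466), np.float64(0.2271), 0.221] 12.175
False [0.5473 0.2272 0.1317] [-0.3885  0.3821 -0.9555]
```

View pics/wrist3.png

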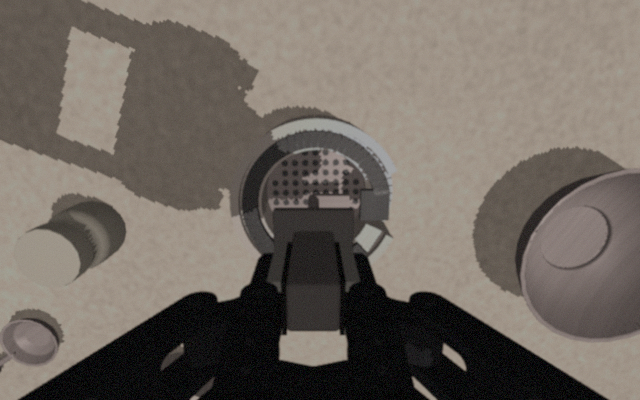

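View pics/two3.png

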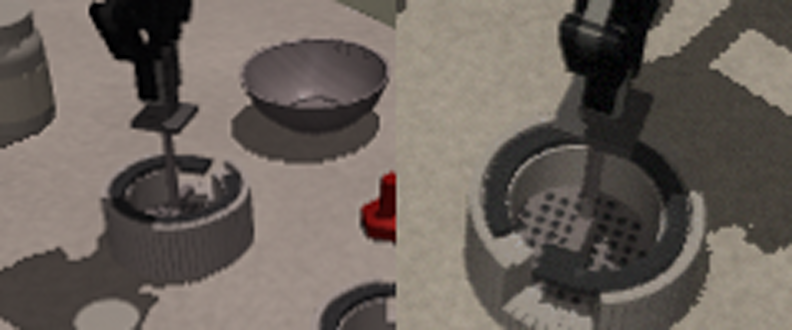

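The toe is in the well at wrist (332,201), lined up with the tab's inner edge at (362,206), and no contact force. Next: slide it under and lift.

```bash
cat > snap.py <<'E'
from k import *
def snap(n):
    p=viewer.camera("wrist");save(p,f"w{n}.png");s=viewer.camera("side");c=viewer.camera("scene")
    w=p["image"][90:290,200:440]; 
    a=cv2.resize(s["image"][90:190,200:320],None,fx=2,fy=2,interpolation=cv2.INTER_CUBIC);b=cv2.resize(c["image"][275:375,320:440],None,fx=2,fy=2,interpolation=cv2.INTER_CUBIC)
    cv2.imwrite(f"pics/t{n}.png",cv2.resize(np.vstack([np.hstack([a,b]),np.hstack([w,np.zeros_like(w)])])[:,:,::-1],None,fx=1.45,fy=1.45))
E
python3 - <<'E'
from snap import *
R=down(YC)
hit=robot.movel(P(cupx(23),.110),R,rate=.05,until_force=5)
print(hit,robot.current_eef_pos(),P(cupx(23),.11),robot.current_wrist_force())
if not hit:
    for z in (.116,.125,.136):
        hit=robot.movel(P(cupx(23),z),R,rate=.05,until_force=8)
        print(z,hit,robot.current_eef_pos()[2],robot.current_wrist_force(),robot.current_moment())
        if hit: break
snap(4);print(robot.current_time())
E
```

```text
False [0.5694 0.2401 0.1309] [np.float64(0.569518584287042), np.float64(0.2401), 0.131] [ 1.2031 -0.6325 -1.5447]
0.116 False 0.1375547530317581 [ 0.5886 -0.0315 -1.5702] [ 0.0024 -0.0364 -0.0307]
0.125 False 0.14641882891331445 [ 0.5923  0.0574 -1.5223] [ 0.0544 -0.0859  0.0084]
0.136 False 0.1574353117572101 [ 0.504   0.346  -1.7508] [ 0.008  -0.077  -0.0587]
15.1583
```

View pics/t4.png

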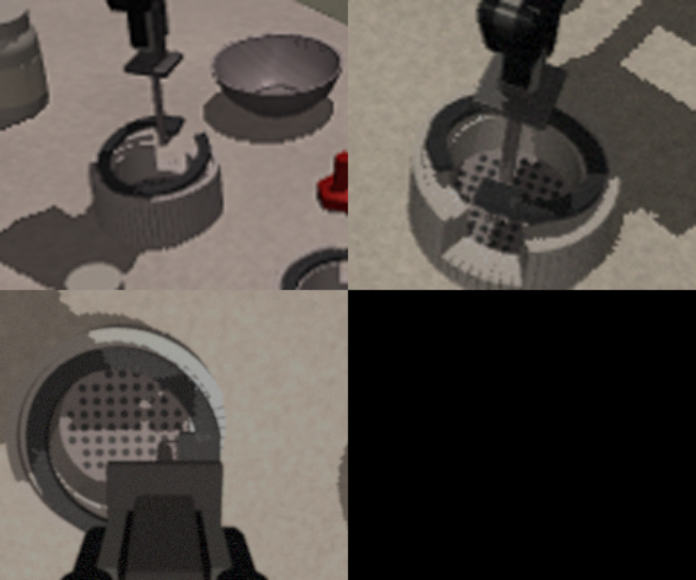

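The tab is up about 20 mm and the ring is tilted, with no dropping. Now the push towards the notch.

```bash
python3 - <<'E'
from snap import *
R=down(YC)
hit=robot.movel(P(cupx(51),.139),R,rate=.04,until_force=10)
e=robot.current_eef_pos();print(hit,e,P(cupx(51),.139),robot.current_wrist_force(),robot.current_time())
snap(5)
E
```

```text
False [0.5938 0.2541 0.16  ] [np.float64(0.5937672955930063), np.float64(0.2541), 0.16] [-0.5558  0.263  -1.7957] 16.0083
```

View pics/t5.png

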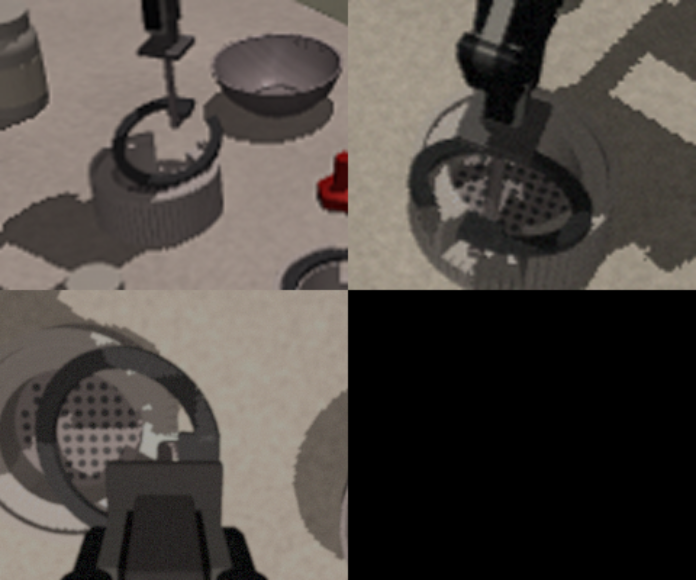

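```bash
python3 - <<'E'
from snap import *
R=down(YC)
hit=robot.movel(P(cupx(50),.113),R,rate=.04,until_force=10)
print(hit,robot.current_eef_pos(),robot.current_wrist_force(),robot.current_time())
snap(6)
E
```

```text
False [0.593  0.2537 0.1342] [-0.3957  0.3522 -1.125 ] 16.9583
```

View pics/t6.png

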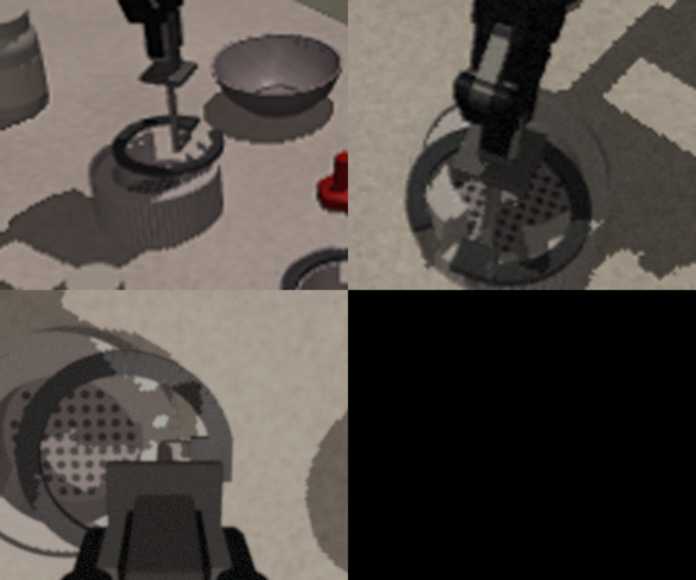

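The ring now lies nearly flat on the rim and the toe is free below it. Withdrawing and rising.

```bash
python3 - <<'E'
from snap import *
R=down(YC)
hit=robot.movel(P(cupx(14),.113),R,rate=.06,until_force=5)
print(hit,robot.current_eef_pos(),robot.current_wrist_force())
if not hit:
    hit=robot.movel(P(cupx(14),.205),R,rate=.1,until_force=5)
    print(hit,robot.current_eef_pos(),robot.current_wrist_force(),robot.current_time())
snap(7)
p=viewer.camera("scene");T=c2w(p)
for d in viewer.trace(p,"ring")[:2]:
    w=full(p,T)[d["mask"]]; w=w[np.hypot(*(w[:,:2]-CC).T)<.1]
    if len(w)>50:
        # plane fit
        A=np.c_[w[:,:2]-CC,np.ones(len(w))]; s,*_=np.linalg.lstsq(A,w[:,2],rcond=None); print(d["score"],len(w),"plane slope",s, w[:,:2].mean(0)-CC,(w[:,:2].min(0)+w[:,:2].max(0))/2-CC)
E
```

```text
False [0.562  0.2357 0.1341] [ 0.0344 -0.1877 -0.6208]
False [0.5615 0.2355 0.2252] [-0.5905 -0.2409 -1.4813] 18.925
0.68 1060 plane slope [0.0017 0.0017 0.0523] [0.0288 0.0171] [0.0277 0.0128]
```

View pics/t7.png

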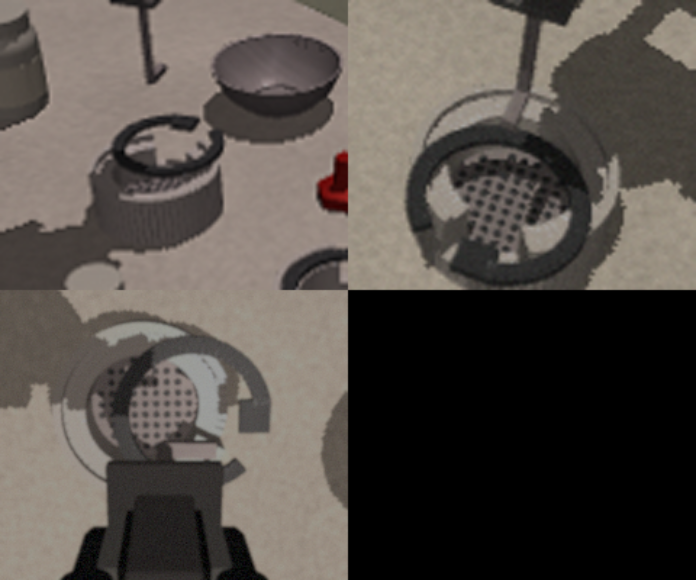

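The ring lies flat on the rim (slope about 0, top at 52 mm), shifted about 27 mm towards the notch. Returning the pick.

```bash
python3 - <<'E'
from snap import *
R=down(YS)
robot.movel(P(cupx(10),.23),down(YC))
robot.move_pose(P(PS,.20),R)
robot.hold(.3)
print(robot.current_eef_pos(),robot.current_time())
p=viewer.camera("side");save(p,"side8.png");p=viewer.camera("wrist");save(p,"wrist8.png")
hit=robot.movel(P(PS,.100),R,rate=.1,until_force=6);print(hit,robot.current_eef_pos(),robot.current_wrist_force())
if not hit:
    hit=robot.movel(P(PS,.0885),R,rate=.02,until_force=4);print(hit,robot.current_eef_pos(),robot.current_wrist_force())
p=viewer.camera("side");save(p,"side9.png");p=viewer.camera("scene");save(p,"scene9.png");print(robot.current_time())
a=cv2.imread("pics/side9.png")[100:300,280:440];b=cv2.imread("pics/scene9.png")[60:260,200:360]
cv2.imwrite("pics/two9.png",cv2.resize(np.hstack([a,b]),None,fx=2.4,fy=2.4))
E
```

```text
[ 0.508  -0.2108  0.221 ] 21.4333
False [ 0.5081 -0.2114  0.1216] [-0.1485 -0.3103 -1.9164]
True [ 0.5078 -0.2112  0.1116] [-0.6846  0.3454  4.5188]
23.275
```

View pics/two9.png

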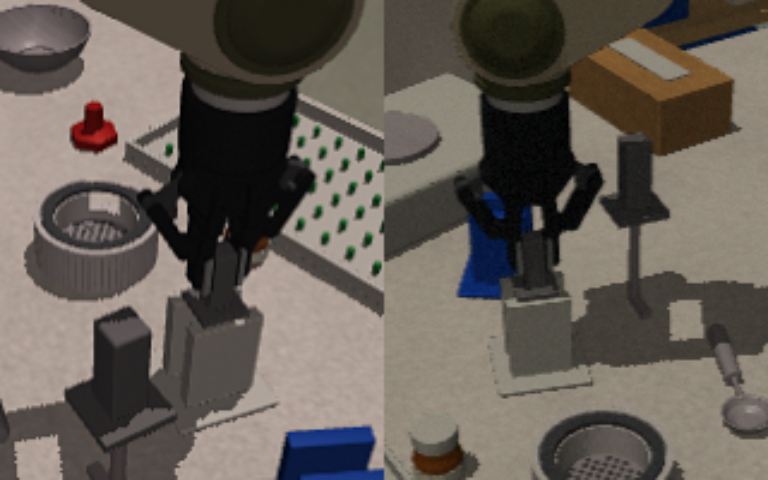

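The collar sits on the wall tops: contact came at the same TCP height (0.1116) as at the grasp. Release and check.

```bash
python3 - <<'E'
from snap import *
R=down(YS)
robot.command_gripper(.05)
robot.movel(P(PS,.20),R,rate=.12)
robot.move_pose([.46,-.12,.30],down(-np.pi/2))
ps=(robot.current_eef_pos(),robot.current_tool_rot())
p=viewer.camera("wrist");save(p,"wrist10.png");W=full(p,c2w(p,ps));g=p["image"].astype(int).mean(2)
near=np.hypot(W[...,0]-PS[0],W[...,1]-PS[1])<.045
for nm,m in [("top",near&(W[...,2]>.14)&(W[...,2]<.16)),("collar",near&(W[...,2]>.0925)&(W[...,2]<.105)&(g<125))]:
    Q=W[m]; 
    if len(Q)>20: print(nm,len(Q),cv2.minAreaRect((Q[:,:2]*1000).astype(np.float32)),np.median(Q[:,2]))
for n in("side","scene"): save(viewer.camera(n),n+"10.png")
a=cv2.imread("pics/side10.png")[90:290,230:430];b=cv2.imread("pics/scene10.png")[120:380,220:440]
b=cv2.resize(b,(int(200*220/260),200))
cv2.imwrite("pics/two10.png",cv2.resize(np.hstack([a,b]),None,fx=2.1,fy=2.1))
print(robot.current_time(),robot.current_wrist_force())
E
```

```text
top 593 ((507.4532165527344, -210.49591064453125), (19.848360061645508, 19.83766746520996), 67.81497192382812) 0.14633339741754792
collar 1032 ((507.4207763671875, -210.54603576660156), (40.075843811035156, 39.94236755371094), 67.5672378540039) 0.0945538521528172
26.0667 [ 0.2733  0.6503 -0.3035]
```

View pics/two10.png

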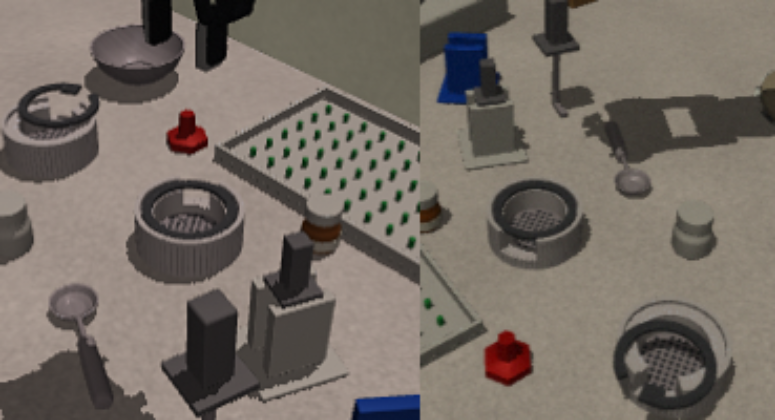

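Pick is upright in the white stand at its original pose, the ring rests across the rim, and nothing else has moved.

```bash
python3 -c "
from h import *
ticket.hand_in()"
```

```text
the job is handed in; nothing more can be done
```

I opened the split-ring cup and handed the job in at about 26 s of the 45 s allowed; I got no verdict back.

**What I did:** I took the smaller pick from the white stand and put its toe under the tab from inside the well. I lifted the tab about 20 mm and pushed the ring about 27 mm towards the notch. Then I lowered it onto the rim, drew the toe out and put the pick back. The gripper only ever closed on the pick's handle.

**Last checks:**
- **Ring:** it lay flat across the rim, with slope about 0 and its top at 52 mm (53 mm expected). The final pictures still showed it there.
- **Pick:** it was upright in its stand, within 1 mm and 0.5° of where it started, with its collar on the wall tops.
- **Force:** no contact stop tripped except the intended one at the stand. The highest wrist force I read was about 5 N.
- **Surroundings:** the look-alikes and the other cup looked undisturbed, and the gripper was clear of everything.

No check failed or disagreed.

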